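# Change round three tacked weld samples on their supports

## Task

The three tacked weld samples are lying on the wrong supports; change them round, parking one of them on the free firebrick meanwhile. At the end the pipe lies in the groove of the V-block, level and with its middle at the block's middle; the T-piece lies with its base flat on the middle of the tilted plate, the long edge of the base down against the ledge and its upright standing out from the plate; and the lap joint lies flat in the middle of the copper plate, lengthwise, the same way up as now. Leave the welding magnet, the chipping hammer and the paste tin where they are.

Things in the scene. Friction and masses are not known exactly. Their poses are not given: they have to be found in the camera images.
- tee_joint: T-piece of bright steel, 0.66 to 0.86 kg: flat base 60 (x) x 100 (y) x 10 mm with a 10 mm thick, 100 mm long, 40 mm high upright along its middle (total height 50 mm). Origin: centre of the base's underside; y along the length, z up along the upright, x across (the upright's thickness). The upright, z 10 to 50 mm, is a good grip, closing along x. Starts standing on the copper plate.
- pipe_joint: Steel pipe sample, 42 mm outside diameter, 110 mm long, two halves tacked in the middle, 0.3 to 0.4 kg. Origin: on the pipe's axis at mid-length; y along the axis (x and z turn with it as it rolls). Starts lying along the tilted plate in the corner above the ledge, touching plate and ledge. It rolls away on a flat level surface.
- lap_joint: Lap joint of bright steel, 0.49 to 0.64 kg: two plates 50 (x) x 75 (y) x 10 mm, 110 mm long overall. Lower plate y -55 to +20, z 0 to 10 mm; upper plate y -20 to +55, z 10 to 20 mm (overlap y -20 to +20). Origin: underside level, middle of the length; y lengthwise, z up; either end may point either way. Starts on top of the V-block, lying across the groove.
- tilt_plate: Grey tilted plate, fixed on a dark 125 x 150 mm hinged base. Origin: middle of the inside corner of face and ledge, 34 mm above the table. x points 25 degrees up the slope, y level along the ledge, z square out of the face. Face x 0 to 95 mm, y -75 to +75 mm. Ledge: bar at the foot, x -10 to 0 mm, 12 mm high (z). The low ledge side is towards the robot.
- v_block: Steel V-block, 70 (x) x 120 (y) x 45 mm high, fixed. Origin: centre of its underside; y along the groove, z up. The 90 degree groove in the top is 32 mm wide and 16 mm deep, with a flat 19 mm land either side. The pipe seated in it has its axis 58.7 mm above the block's underside.
- copper_plate: Flat copper plate, 100 (x) x 150 (y) x 10 mm, fixed. Origin: centre of its underside, top face 10 mm above it; y along its length, z up.
- firebrick: Pale half firebrick, 114 x 114 mm, 32 mm high, fixed, free at the start: the place to park a sample (middle of the sample within 50 mm of the brick's middle each way, let go and still). Origin: centre of its underside, z up.
- weld_magnet: Red arrow-shaped welding magnet lying flat, about 85 x 62 x 16 mm; bystander. Origin: below the middle of its square part, at the underside.
- chipping_hammer: Chipping hammer lying on the table, 190 mm long, 140 mm across the head, 22 mm high; bystander. Origin: on the handle's axis, at the table, 66 mm from the head; its x points to the head.
- paste_tin: Round tin of nozzle paste with a blue lid, 71 mm diameter, 44 mm high; bystander. Origin: centre of its underside.
Mind the look-alikes: they are no part of the job. What is shaped like the firebrick but brown is not meant. Leave any black look-alike of the lap_joint alone.

How it is judged:
On the way:
1. one of the three samples stands parked on the firebrick, let go and still (((x of tee_joint in the frame of firebrick between -0.05 and 0.05 m and y of tee_joint in the frame of firebrick between -0.05 and 0.05 m and z of tee_joint in the frame of firebrick between 0.029 and 0.036 m and linear speed of tee_joint below 0.01 m/s and angular speed of tee_joint below 0.15 rad/s and contact force between the fingers and tee_joint below 0.1 N) or (x of pipe_joint in the frame of firebrick between -0.05 and 0.05 m and y of pipe_joint in the frame of firebrick between -0.05 and 0.05 m and z of pipe_joint in the frame of firebrick between 0.046 and 0.09 m and linear speed of pipe_joint below 0.01 m/s and angular speed of pipe_joint below 0.15 rad/s and contact force between the fingers and pipe_joint below 0.1 N) or (x of lap_joint in the frame of firebrick between -0.05 and 0.05 m and y of lap_joint in the frame of firebrick between -0.05 and 0.05 m and z of lap_joint in the frame of firebrick between 0.029 and 0.036 m and linear speed of lap_joint below 0.01 m/s and angular speed of lap_joint below 0.15 rad/s and contact force between the fingers and lap_joint below 0.1 N))), for 0.2 s.
At the end, for the whole second after the job is handed in: At rest: pipe in the V-groove (4 mm, mid-length 15 mm, 0.08 rad); T-piece base flat on the tilted plate, long edge within 8 mm of the ledge (0.12 rad), 20 mm of the middle, upright outward; lap joint flat, lengthwise, right way up on the copper plate, within 13 mm across, 15 mm along, 0.15 rad (x of pipe_joint in the frame of v_block between -0.004 and 0.004 m and y of pipe_joint in the frame of v_block between -0.015 and 0.015 m and z of pipe_joint in the frame of v_block between 0.055 and 0.063 m and angle between the y axis of pipe_joint and the y axis of v_block, either way round below 0.08 rad and x of tee_joint in the frame of tilt_plate between 0.027 and 0.038 m and y of tee_joint in the frame of tilt_plate between -0.02 and 0.02 m and z of tee_joint in the frame of tilt_plate between -0.003 and 0.004 m and angle between the y axis of tee_joint and the y axis of tilt_plate, either way round below 0.12 rad and angle between the z axis of tee_joint and the z axis of tilt_plate, either way round below 0.08 rad and angle between tee_joint's own z axis and vertical below 0.7 rad and x of lap_joint in the frame of copper_plate between -0.013 and 0.013 m and y of lap_joint in the frame of copper_plate between -0.015 and 0.015 m and z of lap_joint in the frame of copper_plate between 0.007 and 0.014 m and angle between the y axis of lap_joint and the y axis of copper_plate, either way round below 0.15 rad and angle between lap_joint's own z axis and vertical below 0.1 rad and linear speed of each of tee_joint, pipe_joint, lap_joint below 0.01 m/s and angular speed of each of tee_joint, pipe_joint, lap_joint below 0.15 rad/s); the robot touches nothing.
It fails at once if the welding magnet is moved by more than 30 mm (distance of weld_magnet from where it was at the start of the episode above 0.03 m).
It fails at once if the chipping hammer is moved by more than 30 mm (distance of chipping_hammer from where it was at the start of the episode above 0.03 m).
It fails at once if the paste tin is moved by more than 30 mm (distance of paste_tin from where it was at the start of the episode above 0.03 m).
It also fails if it takes over 112 s, if anything falls off the work surface, if the arm or the gripper's body presses on something with over 40 N, if the wrist force passes 120 N, or if a joint passes its speed limit or range.

## Robot

A 6-joint arm with a two-finger parallel gripper is mounted at the origin on the work surface. World frame = base frame: x ahead of the robot, y to its left, z up, the work surface at z = 0. Lengths are in m, angles in rad, forces in N, time in s.
With the tool pointing down it reaches from about 0.3 to 0.875 m from the base axis. Payload 4.2 kg.
Tool frame: the origin (TCP) lies between the finger pads; the fingertips stand env.nose_length ahead of it and the grasp point (between the pads) lies 11 mm behind it (env.nose_length is the distance from the TCP to the fingertips, in m); z points along the fingers, y is the line along which they close (so a half turn about z gives the same grasp; the last joint's range is limited). The gripper opens to 85 mm and grips with 20 to 120 N. Pads are 22 mm wide; open, the fingers measure 114 mm over their backs; the gripper's body (76 mm by 85 mm) begins 54 mm behind the grasp point. The pads swing forward as they close: fully open they stand 13 mm farther back than shut.
Start: joints at [1.18, 0.32, 1.565, -0, 1.257, -0.02], TCP at [0.208, 0.536, 0.239] pointing down, gripper open.
Joint ranges: [-3.11, 3.11], [-0.84, 2.01], [0.21, 2.61], [-1.34, 4.49], [0.05, 2.63], [-2.56, 2.56]. Speed limits (rad/s): [2.57, 2.57, 3.14, 3.14, 3.14, 3.14].

## Interface

Orientations are given as a rotation vector (axis times angle).
In Python, from bench import readout, grab_frame, env gives the robot as it stands.
- The arm moves only by the tool arm_command, never from a script. Its argument "commands" is a list of rows, each a list of 6 numbers: the shift along the world's x, y, z in mm, then the turn, a rotation vector about the world's x, y, z in rad. In form: [[x, y, z, rx, ry, rz], ...]. A call has 1 to 12 rows; each row shifts and turns the commanded pose from where the row before left it; what a row does not reach is not made up. A row lasts 1/10 s, in which the tool goes at most 50 mm and 8.59 degrees, less where a joint would pass 70% of its speed; a pose out of reach is approached as far as the arm can. A call is refused whole if a number of a shift passes 50 or a number of a turn 0.15, either way. A call with a gripper value outside its range is refused whole. "fingers" is the opening, from 0 (shut) to 1 (fully open), set as the call begins (left out, the last holds). The fingers move at their own pace and stop on an object; "grip_force" is the grip in N (left out, the last holds). Time passes only in rows, so rows that do not move let the fingers close. It gives the time, the measured TCP pose, the force, the opening and the grip force at its end, in the units of the state.
- readout.read_state(): the state, without advancing time (a new reading comes with each control period).
- grab_frame(name): name is "scene" or "top"; returns a dict with "color" (420x560x3 uint8, blue, green, red), "z_map" (420x560 float32, m along the optical axis (not along the pixel's ray), 0 where there is no reading), "fx", "fy", "cx", "cy" (pixels), "camera_from_world" (4x4, takes a point from world to camera coordinates). Camera axes: x right, y up, looking along -z (the intrinsics and any distortion apply to the point x, -y, -z); pixel columns grow to the right and rows downward; lengths in m; the calibration is good to about 2 mm. A picture is of the moment at which its call begins.
- env.hand_in(): hands the job in; it is judged then, once.
The state is a dict: "t": time; "joint_positions": joint angles; "qvel": joint speeds; "effort": joint torques, N m; "tool_pos": TCP position; "ee_rot": TCP orientation; "force": force on the tool from outside, world axes, zero at the start; "moment": the same for the moment, N m; "gripper_width": finger opening in m; "grip_force": force on a finger pad.
Only numpy, scipy, OpenCV 4.12 (cv2) and the standard library are available. Lean on these libraries where they do the work, as an engineer would, in place of code of your own. Each camera call takes 0.05 s, during which the arm holds its last target. There are 200 camera calls.

## Working session

There is one attempt and no reset: what is moved stays moved. The work goes in short steps, Python scripts to look and compute and a tool call to move; the robot and the scene stay as the last step left them, time stands still between calls to the robot, and variables do not carry over. Pictures are saved under pics/ and viewed, at most 14 in all, crops included, and the job is handed in when it is done.

Besides the shell and the picture viewer there is one more tool, called after "Request:" as name([rows], argument=value, ...), one row to a line, values as JSON. arm_command: Moves the arm, as the interface text tells. Its arguments: {"type":"object","properties":{"commands":{"type":"array","items":{"type":"array","items":{"type":"number"}}},"fingers":{"type":"number"},"grip_force":{"type":"number"}},"required":["commands"]}

```bash
ls; mkdir -p pics; cat > h.py <<'E'
import numpy as np, cv2, pickle
from bench import readout, grab_frame, env
def grab(n,f):
    d=grab_frame(n); cv2.imwrite(f'pics/{f}.png',d['color']); pickle.dump(d,open(f'{f}.pkl','wb')); return d
def load(f): return pickle.load(open(f'{f}.pkl','rb'))
def ray(d,u,v):
    M=np.linalg.inv(d['camera_from_world']); r=M[:3,:3]@np.array([(u-d['cx'])/d['fx'],-(v-d['cy'])/d['fy'],-1.]); return M[:3,3],r
def onz(d,u,v,z):
    o,r=ray(d,u,v); return o+r*(z-o[2])/r[2]
def pts(d):
    "world xyz image from z_map"
    h,w=d['z_map'].shape; u,v=np.meshgrid(np.arange(w),np.arange(h)); z=d['z_map']
    c=np.stack([(u-d['cx'])/d['fx']*z,-(v-d['cy'])/d['fy']*z,-z],-1)
    M=np.linalg.inv(d['camera_from_world']); P=c@M[:3,:3].T+M[:3,3]; P[z==0]=np.nan; return P
E
python3 - <<'E'
from h import *
s=readout.read_state(); print(s, env.nose_length)
a=grab('top','top0'); b=grab('scene','scene0')
for d in (a,b): print(d['fx'],d['cx'],d['cy'],np.linalg.inv(d['camera_from_world']).round(3).tolist())
E
```

```text
pics
{'t': 0.0, 'joint_positions': array([ 1.18001969e+00,  3.20251563e-01,  1.56566702e+00, -9.26305087e-06,
        1.25738820e+00, -2.00147167e-02]), 'qvel': array([ 0.0019314 , -0.00038292, -0.00371801, -0.00067527,  0.00105408,
        0.00015921]), 'effort': array([-2.47151111e-04, -4.15536010e+01, -2.34156471e+01,  1.08628101e-04,
        8.35628773e-03,  1.42190481e-05]), 'tool_pos': array([0.2081721 , 0.53550133, 0.23851008]), 'ee_rot': array([-5.78993969e-01, -3.08742953e+00,  2.63848464e-03]), 'force': array([0.30438791, 0.42211651, 0.43844055]), 'moment': array([ 0.00455143, -0.04976256, -0.00819396]), 'grip_force': 0.0, 'gripper_width': 0.08554293309205495} 0.008
419.7855100750941 275.5454580091734 207.08665749149108 [[0.002, 0.999, -0.051, 0.422], [-1.0, 0.0, -0.023, -0.064], [-0.023, 0.051, 0.998, 1.295], [0.0, 0.0, 0.0, 1.0]]
410.24200152464294 277.9341283868392 215.83494507563543 [[0.16, -0.553, 0.818, 1.487], [0.987, 0.093, -0.13, -0.205], [-0.004, 0.828, 0.56, 0.77], [0.0, 0.0, 0.0, 1.0]]
```

View pics/top0.png

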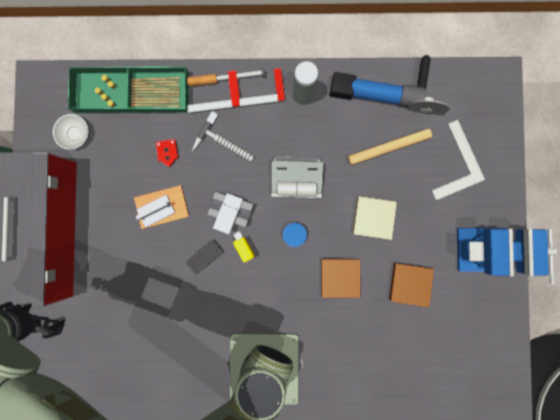

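View pics/scene0.png

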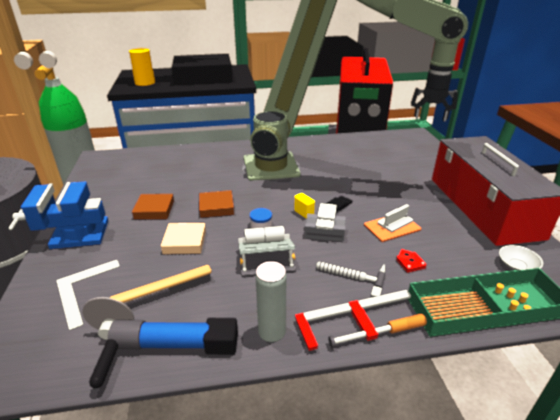

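Top view: the orange copper plate with the T-piece is at (161,207). The V-block with the bright lap joint is at (230,212), and the tilted plate with the pipe at (297,178). The pale firebrick is at (375,218).

Look-alikes: the brown bricks at (341,278) and (412,285) and the black lap at (206,256) are not meant. The pale brick and the bright lap on the V-block fit the descriptions. An enlarged crop will confirm this.

```bash
python3 - <<'E'
from h import *
d=load('top0'); c=d['color'][150:280,120:420]
cv2.imwrite('pics/crop0.png',cv2.resize(c,None,fx=2.66,fy=2.66,interpolation=cv2.INTER_CUBIC))
P=pts(d); Z=P[...,2]
print('table z',np.nanmedian(Z[280:320,430:450]))
def comp(name,seed,zl,zh,r=28):
    u,v=seed; m=np.zeros(Z.shape,np.uint8); m[v-r:v+r,u-r:u+r]=1
    m=((m>0)&(Z>zl)&(Z<zh)).astype(np.uint8)
    n,l,st,_=cv2.connectedComponentsWithStats(m)
    k=1+np.argmax(st[1:,4]); q=P[l==k]
    R=cv2.minAreaRect(q[:,:2].astype(np.float32)*1000)
    b=cv2.boxPoints(R); e=b[1]-b[0],b[2]-b[1]; L=max(e,key=np.linalg.norm)
    print(name,'n',len(q),'ctr',np.round(R[0],1),'size',np.round(R[1],1),'long axis deg',np.degrees(np.arctan2(L[1],L[0])).round(1)%180,'z',np.nanpercentile(q[:,2],[5,50,95]).round(4))
comp('brick',(375,218),.022,.045)
comp('tee upright',(157,207),.045,.09)
comp('copper+',(161,207),.006,.09,32)
comp('vblock+lap',(230,212),.035,.12)
comp('lap top',(230,212),.060,.12)
comp('lap low',(230,212),.052,.060)
comp('tilt all',(297,178),.02,.14,32)
comp('tin',(295,235),.03,.06)
comp('magnet',(167,152),.008,.03)
comp('hammer',(230,135),.008,.04,35)
comp('yellow',(243,248),.01,.08,16)
comp('black',(206,256),.008,.08,20)
E
```

```text
table z -0.0011384883518825717
brick n 1458 ctr [ 453.8 -332.4] size [114.6 113.9] long axis deg 81.9 z [0.0267 0.0306 0.035 ]
tee upright n 145 ctr [475.2 333.6] size [ 11.9 100.5] long axis deg 116.0 z [0.0482 0.0582 0.0633]
copper+ n 1441 ctr [487.9 320.2] size [100.1 150.4] long axis deg 104.7 z [0.0068 0.0125 0.0582]
vblock+lap n 1062 ctr [465.9 105.9] size [119.6 111.1] long axis deg 72.5 z [0.0384 0.0541 0.0665]
lap top n 398 ctr [449.4 112.7] size [50.5 74.5] long axis deg 159.1 z [0.061  0.0638 0.0676]
lap low n 155 ctr [498.5  94.4] size [49.4 41.3] long axis deg 71.4 z [0.0523 0.055  0.0587]
tilt all n 1802 ctr [568.1 -97.3] size [149.9 105.7] long axis deg 88.8 z [0.0394 0.0642 0.0811]
tin n 437 ctr [403.6 -91.2] size [67.3 69.6] long axis deg 135.5 z [0.0389 0.0427 0.0468]
magnet n 440 ctr [653.1 303.1] size [83.5 61.1] long axis deg 8.5 z [0.0105 0.0146 0.0194]
hammer n 581 ctr [707.8 113.4] size [186.4 118.1] long axis deg 75.3 z [0.0105 0.0175 0.0235]
yellow n 322 ctr [359.2  60.6] size [69.7 37.4] long axis deg 28.3 z [0.0286 0.0593 0.0639]
black n 513 ctr [334.5 183.9] size [ 50.  108.9] long axis deg 129.6 z [0.0091 0.0177 0.0225]
```

View pics/crop0.png

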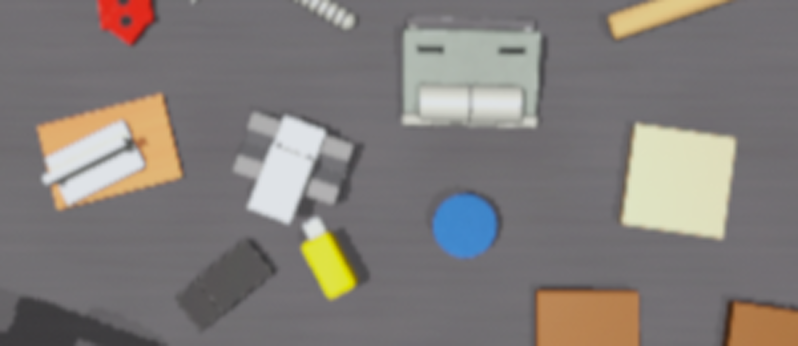

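The crop confirms it. The bright lap joint (290,165 in the crop) lies on the V-block and the black copy sits apart at (225,285). The pale brick is at (678,180). A yellow bottle stands close to the lap's near end. Next I measure the V-block, the tilted plate and the pipe precisely.

```bash
python3 - <<'E'
from h import *
d=load('top0'); P=pts(d); Z=P[...,2]
def box(u0,u1,v0,v1): 
    q=P[v0:v1,u0:u1].reshape(-1,3); return q[~np.isnan(q[:,0])]
q=box(200,262,180,245); m=(q[:,2]>.036)&(q[:,2]<.0495)&(q[:,0]>.40); 
R=cv2.minAreaRect((q[m][:,:2]*1000).astype(np.float32)); print('vblock',R,m.sum(),np.median(q[m][:,2]))
q=box(265,330,150,205)
# face pixels: upslope part
f=q[(q[:,2]>.062)&(q[:,0]>.575)&(q[:,0]<.625)&(abs(q[:,1]+.097)<.06)]
A=np.c_[f[:,:2],np.ones(len(f))]; c,*_=np.linalg.lstsq(A,f[:,2],rcond=None); print('face plane',c,'slope deg',np.degrees(np.arctan(np.hypot(*c[:2]))),'az',np.degrees(np.arctan2(c[1],c[0])),'rms',np.std(A@c-f[:,2]))
h=q[:,2]-np.c_[q[:,:2],np.ones(len(q))]@c
# line-profile along x, central
for x in np.arange(.495,.64,.004):
    s=q[(abs(q[:,0]-x)<.002)&(abs(q[:,1]+.097)<.04)]
    e=q[(abs(q[:,0]-x)<.002)&(abs(abs(q[:,1]+.097)-.065)<.007)]
    print(round(x*1000),'mid z',(np.median(s[:,2])*1000).round(1) if len(s) else None,'edge z',(np.median(e[:,2])*1000).round(1) if len(e) else None)
p=q[(h>.02)&(q[:,2]>.066)]
R=cv2.minAreaRect((p[:,:2]*1000).astype(np.float32)); print('pipe',R,len(p),np.percentile(p[:,2],95))
t=q[(q[:,2]>.036)]; R=cv2.minAreaRect((t[:,:2]*1000).astype(np.float32)); print('tilt36',R, t.min(0),t.max(0))
E
```

```text
vblock ((480.98980712890625, 101.09268188476562), (120.20518493652344, 73.63595581054688), 71.66526794433594) 416 0.04291629688381626
face plane [ 0.27975562 -0.01287278 -0.10276502] slope deg 15.644989642764337 az -2.6345709723851933 rms 0.002541230412576449
495 mid z None edge z None
499 mid z -1.2 edge z -2.1
503 mid z -2.0 edge z -1.8
507 mid z -2.2 edge z -0.5
511 mid z -0.4 edge z -1.6
515 mid z -1.1 edge z -0.7
519 mid z 59.6 edge z 39.2
523 mid z 73.4 edge z 42.5
527 mid z 76.6 edge z 41.7
531 mid z 80.4 edge z 32.6
535 mid z 80.5 edge z 34.1
539 mid z 80.9 edge z 36.8
543 mid z 81.3 edge z 38.7
547 mid z 78.4 edge z 42.1
551 mid z 75.2 edge z 41.3
555 mid z 75.0 edge z 43.7
559 mid z 68.2 edge z 46.6
563 mid z 47.9 edge z 49.0
567 mid z 50.4 edge z 49.9
571 mid z 50.8 edge z 50.7
575 mid z 53.6 edge z 53.0
579 mid z 55.7 edge z 54.4
583 mid z 56.0 edge z 58.9
587 mid z 59.9 edge z 60.6
591 mid z 60.0 edge z 60.4
595 mid z 62.8 edge z 61.5
599 mid z 64.2 edge z 64.3
603 mid z 65.9 edge z 63.9
607 mid z 68.8 edge z 67.7
611 mid z 70.4 edge z 69.7
615 mid z 72.7 edge z 71.7
619 mid z 67.8 edge z 68.3
623 mid z 60.9 edge z 63.4
627 mid z None edge z 14.8
631 mid z 10.4 edge z 10.2
635 mid z 8.0 edge z 7.7
639 mid z 9.5 edge z 8.5
pipe ((537.6993408203125, -97.28170776367188), (109.16065216064453, 38.274993896484375), 88.30294799804688) 466 0.08352332450740302
tilt36 ((568.081298828125, -97.3363265991211), (149.86094665527344, 105.74681854248047), 88.80127716064453) [ 0.5159341  -0.17277933  0.03626098] [ 0.62148821 -0.02153825  0.08733078]
```

Request:
arm_command([
  [23,-39,0,0,0,0],
  [23,-39,0,0,0,0],
  [23,-39,0,0,0,0],
  [23,-39,0,0,0,0],
  [23,-39,0,0,0,0],
  [23,-39,0,0,0,0],
  [24,-39,0,0,0,0],
  [24,-39,0,0,0,0],
  [24,-39,0,0,0,0],
  [24,-39,0,0,0,0],
  [24,-39,0,0,0,0],
  [0,0,0,0,0,0],
], fingers=1)

```text
t: 1.3
tool_pos: [0.4685, 0.1029, 0.2389]
ee_rot: [0.588, 3.085, -0.002]
force: [-0.9, 0.1, -0.5]
gripper_width: 0.0856
grip_force: 0.0
```

Request:
arm_command([
  [0,0,-45,0,0,0],
  [0,0,-45,0,0,0],
  [0,0,-40,0,0,0],
  [0,0,0,0,0,0],
  [0,0,0,0,0,0],
])

```text
t: 1.8
tool_pos: [0.4663, 0.1074, 0.1097]
ee_rot: [-0.578, -3.087, 0.0]
force: [-0.5, 0.1, -0.7]
gripper_width: 0.0853
grip_force: 0.0
```

Request:
arm_command([
  [0,-1,-30,0,0,0.01],
  [0,0,-20,0,0,0],
  [0,0,-7,0,0,0],
  [0,0,0,0,0,0],
  [0,0,0,0,0,0],
])

```text
t: 2.3
tool_pos: [0.4678, 0.1063, 0.054]
ee_rot: [0.563, 3.087, 0.002]
force: [-0.3, 0.5, 0.8]
gripper_width: 0.0853
grip_force: 0.0
```

Request:
arm_command([
  [0,0,0,0,0,0],
  [0,0,0,0,0,0],
  [0,0,0,0,0,0],
  [0,0,0,0,0,0],
  [0,0,0,0,0,0],
  [0,0,0,0,0,0],
  [0,0,0,0,0,0],
  [0,0,0,0,0,0],
], fingers=0, grip_force=80)

```text
t: 3.1
tool_pos: [0.467, 0.1062, 0.0535]
ee_rot: [0.564, 3.089, 0.002]
force: [-1.8, 0.8, 6.2]
gripper_width: 0.0486
grip_force: 83.4
```

Request:
arm_command([
  [0,0,15,0,0,0],
  [0,0,40,0,0,0],
  [0,0,45,0,0,0],
  [-1,-42,20,0,0,0],
  [-2,-45,0,0,0,0],
  [-2,-45,0,0,0,0],
  [-2,-45,0,0,0,0],
  [-2,-45,0,0,0,0],
  [-2,-45,0,0,0,0],
  [-2,-45,0,0,0,0],
  [-2,-45,0,0,0,0],
  [0,-45,0,0,0,0],
])

```text
t: 4.3
tool_pos: [0.4499, -0.2972, 0.1712]
ee_rot: [-0.564, -3.088, -0.002]
force: [1.5, 0.6, -5.9]
gripper_width: 0.0481
grip_force: 85.7
```

Request:
arm_command([
  [0,-36,0,0,0,0],
  [0,0,-40,0,0,0],
  [0,0,-40,0,0,0],
  [0,0,-25,0,0,0],
  [0,0,0,0,0,0],
  [0,0,0,0,0,0],
])

```text
t: 4.9
tool_pos: [0.4512, -0.3319, 0.0671]
ee_rot: [-0.563, -3.089, -0.001]
force: [0.3, -0.2, -5.4]
gripper_width: 0.0482
grip_force: 85.5
```

```bash
python3 - <<'E'
from h import *
a=grab('top','top1'); b=grab('scene','scene1')
c=np.hstack([cv2.resize(a['color'][150:260,190:420],None,fx=1.75,fy=1.75),cv2.resize(b['color'][150:260,100:330],None,fx=1.75,fy=1.75)])[:, :800]
cv2.imwrite('pics/c1.png',c)
P=pts(a); q=P[180:245,200:262].reshape(-1,3); q=q[(q[:,2]>.026)&(q[:,2]<.055)&(q[:,0]>.40)]
R=cv2.minAreaRect((q[:,:2]*1000).astype(np.float32)); print('vblock',R,len(q))
# groove: darkest-depth line
t=np.radians(R[2]);  print(readout.read_state()['tool_pos'])
for ang in (71.7,):
    u=np.array([np.cos(np.radians(ang-90)),np.sin(np.radians(ang-90))]); s=(q[:,:2]*1000-R[0])@u
    for k in np.arange(-36,37,4): print(k,np.median(q[abs(s-k)<2][:,2]).round(4) if (abs(s-k)<2).any() else None,end='; ')
E
```

```text
vblock ((479.10784912109375, 101.66234588623047), (120.0806655883789, 70.00869750976562), 71.9427261352539) 926
[ 0.45245457 -0.33278426  0.06891415]
-36 0.0416; -32 0.0435; -28 0.043; -24 0.0441; -20 0.043; -16 0.0428; -12 0.0392; -8 0.0363; -4 0.0316; 0 0.0288; 4 0.0316; 8 0.0355; 12 0.0396; 16 0.0438; 20 0.0433; 24 0.0433; 28 0.0436; 32 0.0439; 36 0.0421;
```

View pics/c1.png

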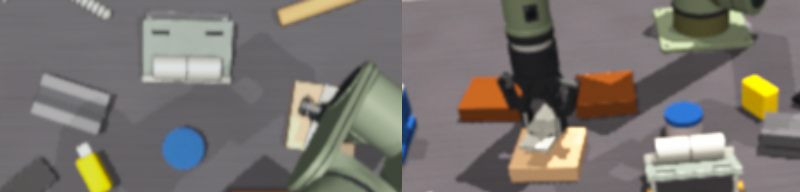

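The V-block, now free, is at (479.1,101.7) with its axis at 71.9°. The lap hangs level above the pale brick, at about (540,140) in the right half of the picture.

Request:
arm_command([
  [0,0,-15,0,0,0],
  [0,0,-8,0,0,0],
  [0,0,-4,0,0,0],
  [0,0,0,0,0,0],
  [0,0,0,0,0,0],
])

```text
t: 5.5
tool_pos: [0.4517, -0.3323, 0.0409]
ee_rot: [0.563, 3.09, -0.001]
force: [-0.2, -0.3, -5.2]
gripper_width: 0.0483
grip_force: 85.6
```

Request:
arm_command([
  [0,0,-1.5,0,0,0],
  [0,0,0,0,0,0],
  [0,0,0,0,0,0],
])

```text
t: 5.8
tool_pos: [0.4518, -0.3324, 0.0406]
ee_rot: [0.564, 3.089, -0.001]
force: [-2.8, 1.7, 6.0]
gripper_width: 0.0481
grip_force: 86.7
```

Contact. Open, lift, and let it settle.

Request:
arm_command([
  [0,0,0,0,0,0],
  [0,0,0,0,0,0],
  [0,0,0,0,0,0],
  [0,0,0,0,0,0],
  [0,0,0,0,0,0],
  [0,0,20,0,0,0],
  [0,0,45,0,0,0],
  [0,0,45,0,0,0],
  [0,0,0,0,0,0],
], fingers=1)

```text
t: 6.7
tool_pos: [0.4546, -0.3345, 0.1551]
ee_rot: [0.561, 3.079, -0.009]
force: [-0.3, -0.2, -0.7]
gripper_width: 0.0855
grip_force: 0.0
```

Request:
arm_command([
  [6,26,0,0,0,-0.137],
  [6,26,0,0,0,-0.137],
  [6,26,0,0,0,-0.137],
  [6,26,0,0,0,-0.137],
  [6,26,0,0,0,-0.137],
  [6,26,0,0,0,-0.137],
  [6,26,0,0,0,-0.137],
  [7,26,0,0,0,-0.137],
  [7,27,0,0,0,-0.136],
  [0,0,0,0,0,0],
  [0,0,0,0,0,0],
])

```text
t: 7.8
tool_pos: [0.5071, -0.0968, 0.1483]
ee_rot: [-2.242, -2.2, 0.001]
force: [-0.4, -0.3, 0.2]
gripper_width: 0.0853
grip_force: 0.0
```

Request:
arm_command([
  [0,0,-5,0,-0.109,0],
  [0,0,-5,0,-0.109,0],
  [0,0,-5,0,-0.109,0],
  [0,0,-7,0,-0.109,0],
  [0,0,0,0,0,0],
  [0,0,0,0,0,0],
])

```text
t: 8.4
tool_pos: [0.5074, -0.098, 0.1271]
ee_rot: [2.005, 1.96, 0.442]
force: [1.1, 0.2, 0.3]
gripper_width: 0.0851
grip_force: 0.0
```

```bash
cat >> h.py <<'E'
from scipy.spatial.transform import Rotation as Ro
def st():
    s=readout.read_state(); R=Ro.from_rotvec(s['ee_rot']).as_matrix()
    print('t',s['t'],'pos',(s['tool_pos']*1000).round(1),'\nx',R[:,0].round(3),'y',R[:,1].round(3),'z',R[:,2].round(3),'q',s['joint_positions'].round(2),'F',s['force'].round(1))
    return s,R
E
python3 - <<'E'
from h import *
st()
d=grab('top','top2'); P=pts(d); q=P[170:265,330:420].reshape(-1,3)
m=q[(q[:,2]>.044)&(q[:,2]<.056)]; R=cv2.minAreaRect((m[:,:2]*1000).astype(np.float32)); print('lap upper on brick',R,len(m))
cv2.imwrite('pics/c2.png',cv2.resize(d['color'][130:270,260:430],None,fx=4,fy=4))
E
```

```text
t 8.4 pos [507.4 -98.  127.1] 
x [0.021 1.    0.009] y [ 0.907 -0.023  0.421] z [ 0.421 -0.001 -0.907] q [-0.28  0.19  2.17  0.32  0.38 -0.53] F [1.1 0.2 0.3]
lap upper on brick ((449.9914855957031, -331.06854248046875), (50.9213981628418, 108.47191619873047), 69.28898620605469) 451
```

View pics/c2.png

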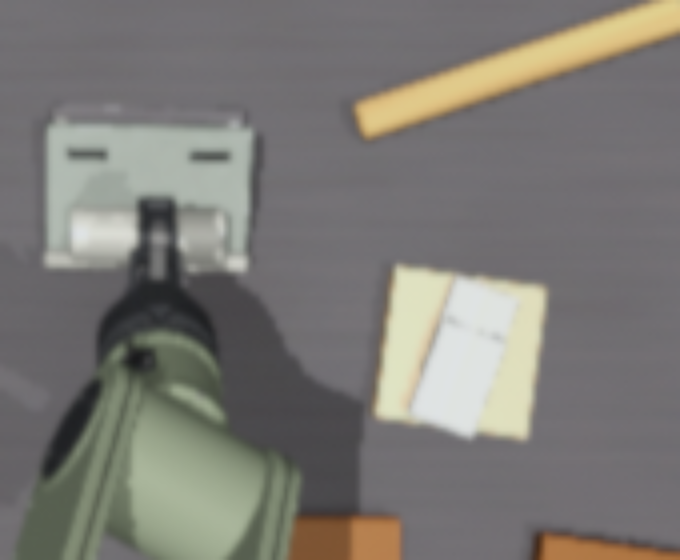

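The lap joint is parked on the pale brick (465,355 in the crop), and the gripper is over the middle of the pipe. Now the approach along the face normal.

Request:
arm_command([
  [15,1,-30,0,0,0],
  [12,0,-23,0,0,0],
  [5,0,-10,0,0,0],
  [2,0,-5,0,0,0],
  [0,0,0,0,0,0],
  [0,0,0,0,0,0],
])

```text
t: 9.05
tool_pos: [0.5423, -0.0962, 0.0596]
ee_rot: [2.002, 1.96, 0.445]
force: [-1.0, -0.6, -0.4]
gripper_width: 0.0857
grip_force: 0.0
```

Request:
arm_command([
  [0,0,0,0,0,0],
  [0,0,0,0,0,0],
  [0,0,0,0,0,0],
  [0,0,0,0,0,0],
], fingers=0.62, grip_force=50)

```text
t: 9.45
tool_pos: [0.5414, -0.0961, 0.0592]
ee_rot: [2.003, 1.96, 0.444]
force: [-0.2, 0.6, 0.0]
gripper_width: 0.053
grip_force: 0.0
```

Request:
arm_command([
  [0,0,0,0,0,0],
  [0,0,0,0,0,0],
  [0,0,0,0,0,0],
  [0,0,0,0,0,0],
  [0,0,0,0,0,0],
], fingers=0, grip_force=50)

```text
t: 9.95
tool_pos: [0.5411, -0.096, 0.0593]
ee_rot: [2.003, 1.96, 0.444]
force: [-4.4, 1.6, 4.7]
gripper_width: 0.0404
grip_force: 49.7
```

Request:
arm_command([
  [0,0,15,0,0,0],
  [0,0,35,0,0,0],
  [-10,20,30,0,0.109,0],
  [-10,30,0,0,0.109,-0.05],
  [-10,30,0,0,0.109,-0.05],
  [-10,30,0,0,0.109,-0.05],
  [-10,30,0,0,0,-0.05],
  [-10,30,0,0,0,-0.05],
  [-2,28,0,0,0,-0.045],
  [0,0,0,0,0,0],
  [0,0,0,0,0,0],
  [0,0,0,0,0,0],
])

```text
t: 11.15
tool_pos: [0.4808, 0.1, 0.1348]
ee_rot: [2.521, 1.835, -0.011]
force: [-0.2, 0.5, -3.8]
gripper_width: 0.0403
grip_force: 52.2
```

```bash
python3 - <<'E'
from h import *
st(); grab('top','top3')
d=grab('scene','scene3'); cv2.imwrite('pics/c3.png',cv2.resize(d['color'][130:260,230:430],None,fx=3.5,fy=3.5))
E
```

```text
t 11.15 pos [480.8 100.  134.8] 
x [ 0.307  0.951 -0.02 ] y [ 0.952 -0.307  0.015] z [ 0.008 -0.023 -1.   ] q [ 0.2   0.28  1.91 -0.03  0.95  0.53] F [-0.2  0.5 -3.8]
```

View pics/c3.png

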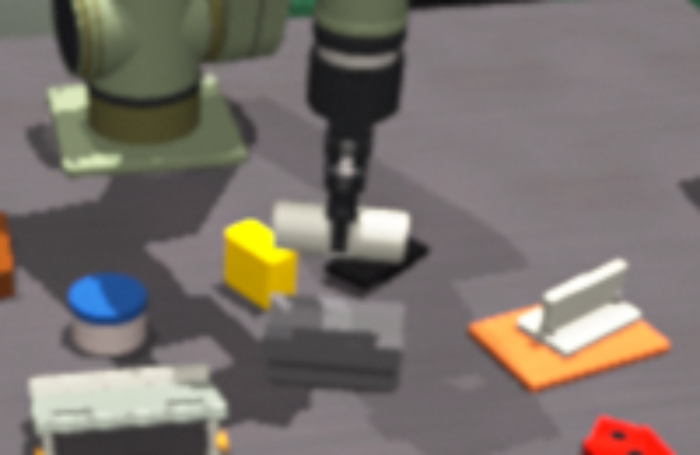

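Request:
arm_command([
  [0,0,-30,0.019,-0.006,0],
  [0,0,-30,0,0,0],
  [0,0,0,0,0,0],
  [0,0,0,0,0,0],
  [0,0,0,0,0,0],
])

```text
t: 11.75
tool_pos: [0.4825, 0.1006, 0.0766]
ee_rot: [2.53, 1.841, 0.02]
force: [-0.0, 0.9, -4.1]
gripper_width: 0.0403
grip_force: 52.1
```

```bash
python3 - <<'E'
from h import *
st()
E
```

```text
t 11.75 pos [482.5 100.6  76.6] 
x [0.308 0.951 0.002] y [ 0.951 -0.308  0.018] z [ 0.018 -0.003 -1.   ] q [ 0.19  0.35  1.99 -0.01  0.78  0.51] F [-0.   0.9 -4.1]
```

Request:
arm_command([
  [-3,2,-8,0.005,0.017,0],
  [0,0,-8,0,0,0],
  [0,0,-3,0,0,0],
  [0,0,0,0,0,0],
  [0,0,0,0,0,0],
  [0,0,0,0,0,0],
])

```text
t: 12.35
tool_pos: [0.48, 0.1028, 0.0568]
ee_rot: [-2.54, -1.849, -0.004]
force: [5.6, -2.7, -0.2]
gripper_width: 0.0402
grip_force: 52.6
```

Request:
arm_command([
  [0.7,-0.2,0,0,0,0],
  [0,0,-1,0,0,0],
  [0,0,0,0,0,0],
  [0,0,0,0,0,0],
])

```text
t: 12.75
tool_pos: [0.48, 0.1027, 0.0567]
ee_rot: [-2.539, -1.848, -0.003]
force: [2.4, -1.2, 8.8]
gripper_width: 0.0405
grip_force: 53.8
```

Seated, with forces nearly vertical. Release.

Request:
arm_command([
  [0,0,0,0,0,0],
  [0,0,0,0,0,0],
  [0,0,0,0,0,0],
  [0,0,0,0,0,0],
  [0,0,0,0,0,0],
  [0,0,25,0,0,0],
  [0,0,45,0,0,0],
  [0,0,40,0,0,0],
], fingers=1)

```text
t: 13.55
tool_pos: [0.4784, 0.1024, 0.1663]
ee_rot: [-2.537, -1.847, 0.003]
force: [1.1, 0.3, 0.3]
gripper_width: 0.0851
grip_force: 0.0
```

Request:
arm_command([
  [-1,33,0,0,0,0.11],
  [-1,33,0,0,0,0.11],
  [-1,33,0,0,0,0.11],
  [-1,33,0,0,0,0.11],
  [0,33,0,0,0,0.11],
  [0,33,0,0,0,0.11],
  [0,33,0,0,0,0.108],
  [0,0,-40,0,0,0],
  [0,0,-30,0,0,0],
  [0,0,0,0,0,0],
  [0,0,0,0,0,0],
  [0,0,0,0,0,0],
])

```text
t: 14.75
tool_pos: [0.4759, 0.334, 0.097]
ee_rot: [-1.662, -2.665, -0.002]
force: [-0.2, -0.2, -0.4]
gripper_width: 0.0854
grip_force: 0.0
```

```bash
python3 - <<'E'
from h import *
st(); d=grab('top','top4')
P=pts(d); q=P[180:245,200:262].reshape(-1,3); m=q[(q[:,2]>.066)&(q[:,2]<.1)]
R=cv2.minAreaRect((m[:,:2]*1000).astype(np.float32)); print('pipe',R,len(m),np.percentile(m[:,2],[5,50,95]))
cv2.imwrite('pics/c4.png',cv2.resize(d['color'][160:260,120:270],None,fx=4.5,fy=4.5))
E
```

```text
t 14.75 pos [475.9 334.   97. ] 
x [-0.44   0.898  0.001] y [0.898 0.44  0.001] z [ 0.     0.001 -1.   ] q [0.59 0.45 1.75 0.   0.94 0.14] F [-0.2 -0.2 -0.4]
pipe ((445.90289306640625, 109.5611801147461), (116.36587524414062, 108.26898956298828), 72.17945861816406) 495 [0.06745737 0.07559245 0.08064011]
```

View pics/c4.png

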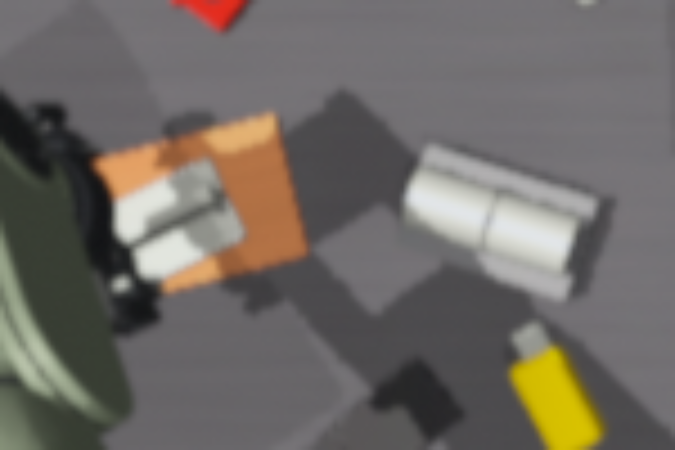

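The pipe is seated in the V-groove, at (490,220) in the crop, and the fingers straddle the T-piece's upright. Descend and grip.

Request:
arm_command([
  [0,0,-35,0,0,0],
  [0,0,-20,0,0,0],
  [0,0,-8,0,0,0],
  [0,0,0,0,0,0],
  [0,0,0,0,0,0],
])

```text
t: 15.3
tool_pos: [0.4758, 0.334, 0.0336]
ee_rot: [-1.662, -2.665, -0.001]
force: [-1.2, 0.6, -0.1]
gripper_width: 0.0856
grip_force: 0.0
```

Request:
arm_command([
  [0,0,0,0,0,0],
  [0,0,0,0,0,0],
  [0,0,0,0,0,0],
  [0,0,0,0,0,0],
  [0,0,0,0,0,0],
  [0,0,0,0,0,0],
  [0,0,0,0,0,0],
  [0,0,0,0,0,0],
  [0,0,0,0,0,0],
  [0,0,0,0,0,0],
], fingers=0, grip_force=90)

```text
t: 16.3
tool_pos: [0.4753, 0.3338, 0.0326]
ee_rot: [-1.661, -2.665, 0.001]
force: [0.5, 1.5, 4.3]
gripper_width: 0.0089
grip_force: 88.6
```

```bash
python3 - <<'E'
from h import *
s,R=st(); print(s['gripper_width'])
E
```

```text
t 16.3 pos [475.3 333.8  32.6] 
x [-0.44   0.898  0.001] y [ 0.898  0.44  -0.001] z [-0.001  0.    -1.   ] q [0.59 0.53 1.81 0.   0.8  0.14] F [0.5 1.5 4.3]
0.008917832873751995
```

Request:
arm_command([
  [0,0,20,0,0,0],
  [0,0,45,0,0,0],
  [0,0,45,0,0,0],
  [0,-5,30,0,0,0],
  [8,-43,0,0,0,-0.06],
  [8,-43,0,0,0,-0.06],
  [8,-43,0,0,0,-0.06],
  [8,-43,0,0,0,-0.06],
  [8,-43,0,0,0,-0.06],
  [8,-43,0,0,0,-0.06],
  [8,-43,0,0,0,-0.06],
  [8,-43,0,0,0,-0.056],
])

```text
t: 17.5
tool_pos: [0.5366, -0.0171, 0.1697]
ee_rot: [-2.242, -2.191, 0.008]
force: [0.9, 1.2, -7.8]
gripper_width: 0.0088
grip_force: 89.0
```

Request:
arm_command([
  [0,-43,0,0,-0.109,0],
  [0,-38,0,0,-0.109,0],
  [0,0,0,0,-0.109,0],
  [0,0,0,0,-0.109,0],
  [0,0,-20,0,0,0],
  [0,0,0,0,0,0],
  [0,0,0,0,0,0],
  [0,0,0,0,0,0],
])

```text
t: 18.3
tool_pos: [0.5393, -0.0964, 0.1523]
ee_rot: [2.003, 1.964, 0.442]
force: [1.2, -0.4, -6.2]
gripper_width: 0.0089
grip_force: 90.4
```

```bash
python3 - <<'E'
from h import *
s,R=st(); print(s['gripper_width'],s['grip_force'])
d=grab('scene','scene5'); cv2.imwrite('pics/c5.png',cv2.resize(d['color'][130:290,180:400],None,fx=3.5,fy=3.5))
E
```

```text
t 18.3 pos [539.3 -96.4 152.3] 
x [0.018 1.    0.009] y [ 0.907 -0.02   0.42 ] z [ 0.42   0.001 -0.908] q [-0.26  0.2   2.07  0.24  0.47 -0.44] F [ 1.2 -0.4 -6.2]
0.008857225899334173 90.36298513412476
```

View pics/c5.png

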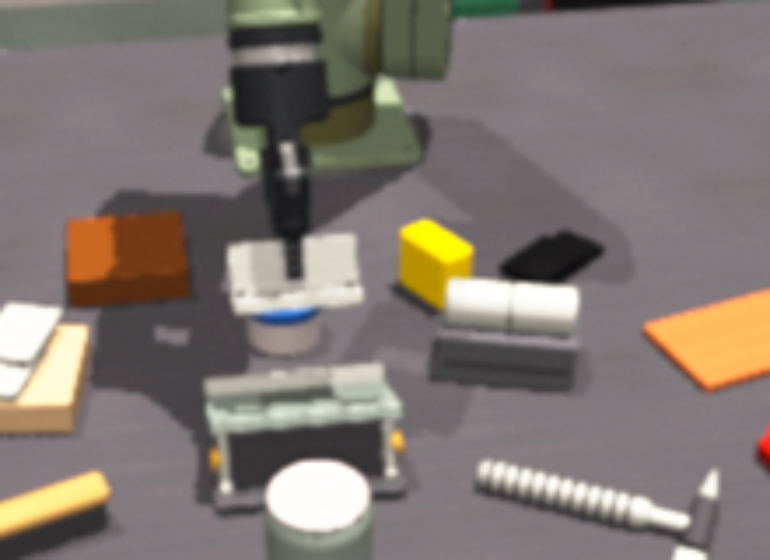

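Request:
arm_command([
  [1,0,-30,0,0,0],
  [1,0,-25,0,0,0],
  [0,0,-6,0,0,0],
  [4,0,-9,0,0,0],
  [4,0,-8,0,0,0],
  [0,0,0,0,0,0],
  [0,0,0,0,0,0],
  [0,0,0,0,0,0],
])

```text
t: 19.15
tool_pos: [0.5493, -0.0966, 0.075]
ee_rot: [2.002, 1.963, 0.443]
force: [-0.4, -0.3, -7.4]
gripper_width: 0.0088
grip_force: 90.1
```

```bash
python3 - <<'E'
from h import *
s,R=st(); print(s['moment'])
O=np.array([530.5,-96.5,34]);Z=np.array([-.4226,.009,.906]);X=np.array([.906,-.019,.4226])
v=s['tool_pos']*1000-O; print('tilt frame TCP',v@X,v@Z)
d=grab('top','top5'); cv2.imwrite('pics/c6.png',cv2.resize(d['color'][140:220,240:350],None,fx=6,fy=6))
E
```

```text
t 19.15 pos [549.3 -96.6  75. ] 
x [0.018 1.    0.009] y [ 0.907 -0.02   0.421] z [ 0.422  0.    -0.907] q [-0.25  0.33  2.15  0.42  0.26 -0.62] F [-0.4 -0.3 -7.4]
[-0.01824334  0.78687407 -0.03564664]
tilt frame TCP 34.344784784835106 29.21645464152063
```

View pics/c6.png

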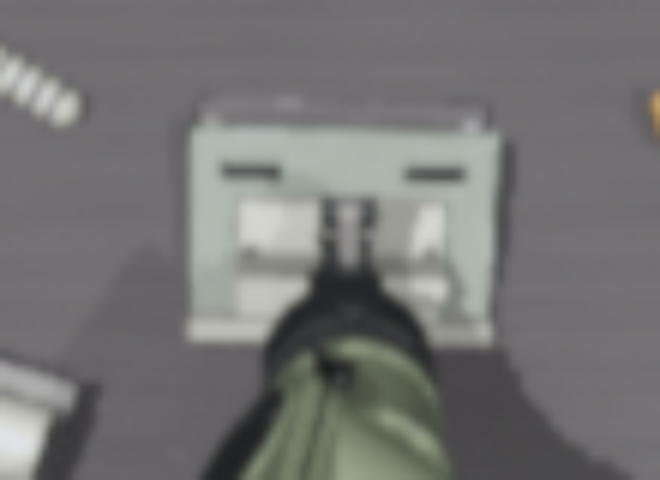

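The T-piece sits over the middle of the tilted plate (340,255 in the crop), its edge just above the ledge. Lower it to contact.

Request:
arm_command([
  [2,0,-4,0,0,0],
  [1,0,-2,0,0,0],
  [0,0,0,0,0,0],
  [0,0,0,0,0,0],
  [0,0,0,0,0,0],
])

```text
t: 19.7
tool_pos: [0.5519, -0.0965, 0.0687]
ee_rot: [2.003, 1.963, 0.443]
force: [-5.6, 1.2, 0.0]
gripper_width: 0.0087
grip_force: 91.6
```

Request:
arm_command([
  [-1.8,0,-0.8,0,0,0],
  [-1.8,0,-0.8,0,0,0],
  [0,0,0,0,0,0],
  [0,0,0,0,0,0],
  [0,0,0,0,0,0],
])

```text
t: 20.2
tool_pos: [0.5494, -0.0971, 0.0675]
ee_rot: [2.001, 1.961, 0.443]
force: [0.8, 0.7, 2.5]
gripper_width: 0.0091
grip_force: 91.7
```

Request:
arm_command([
  [-1.4,0,-0.6,0,0,0],
  [0,0,0,0,0,0],
  [0,0,0,0,0,0],
  [0,0,0,0,0,0],
])

```text
t: 20.6
tool_pos: [0.5489, -0.0972, 0.0673]
ee_rot: [2.001, 1.959, 0.444]
force: [5.0, 0.8, 1.1]
gripper_width: 0.009
grip_force: 91.5
```

Ledge contact. Release part-way and back out along the normal.

Request:
arm_command([
  [0,0,0,0,0,0],
  [0,0,0,0,0,0],
  [0,0,0,0,0,0],
  [0,0,0,0,0,0],
  [0,0,0,0,0,0],
  [-6,0,13,0,0,0],
  [-15,0,32,0,0,0],
  [-18,0,40,0,0,0],
  [0,0,0,0,0,0],
], fingers=0.4)

```text
t: 21.5
tool_pos: [0.5088, -0.0972, 0.156]
ee_rot: [1.997, 1.958, 0.447]
force: [-0.0, -0.8, -0.5]
gripper_width: 0.0341
grip_force: 0.0
```

Request:
arm_command([
  [0,-40,0,0,0.109,0.12],
  [-5,-40,0,0,0.109,0.13],
  [-8,-40,0,0,0.109,0.13],
  [-10,-40,0,0,0.109,0.13],
  [-10,-35,0,0,0,0.13],
  [-10,-20,0,0,0,0.13],
  [-10,-10,0,0,0,0.13],
  [-5,-5,0,0,0,0.12],
  [0,0,0,0,0,0.1],
  [0,0,0,0,0,0.1],
  [0,0,0,0,0,0],
], fingers=1)

```text
t: 22.6
tool_pos: [0.4499, -0.3263, 0.1501]
ee_rot: [-0.666, -2.992, -0.112]
force: [-0.1, -0.1, 0.7]
gripper_width: 0.0856
grip_force: 0.0
```

```bash
python3 - <<'E'
from h import *
s,R=st(); d=grab('top','top6'); P=pts(d)
q=P[150:215,260:335].reshape(-1,3)
O=np.array([530.5,-96.5,34])/1e3;Z=np.array([-.4226,.009,.906]);X=np.array([.906,-.019,.4226])
a=(q-O)@X; b=(q-O)@Z
m=q[(b>.035)]; R=cv2.minAreaRect((m[:,:2]*1000).astype(np.float32)); print('upright top',R,len(m),np.median((m-O)@X),np.median(m,0))
mm=(b>.005)&(a>.004); w=(q[mm]-O); print('base+', np.percentile(w@X,[1,99]),np.percentile(w[:,1],[1,99]),mm.sum())
q=P[180:260,330:420].reshape(-1,3); m=q[(q[:,2]>.037)&(q[:,2]<.057)]; R=cv2.minAreaRect((m[:,:2]*1000).astype(np.float32)); print('lap',R)
f=grab('scene','scene6')
A=cv2.resize(d['color'][140:280,240:420],None,fx=2.2,fy=2.2); B=cv2.resize(f['color'][200:300,150:330],None,fx=2.2,fy=2.2)
cv2.imwrite('pics/c7.png',np.vstack([A,B]))
E
```

```text
t 22.6 pos [ 449.9 -326.3  150.1] 
x [-0.903  0.42   0.088] y [0.426 0.903 0.055] z [-0.056  0.087 -0.995] q [-0.67  0.41  1.67  0.04  1.16 -1.82] F [-0.1 -0.1  0.7]
upright top ((539.66748046875, -96.642578125), (95.22938537597656, 14.816296577453613), 87.23792266845703) 164 0.032137972987224095 [ 0.53845832 -0.0981258   0.09017819]
base+ [0.00454696 0.06088541] [-0.04949069  0.04770738] 600
lap ((455.0733642578125, -317.1753234863281), (70.1552963256836, 111.69132232666016), 75.80738067626953)
```

View pics/c7.png

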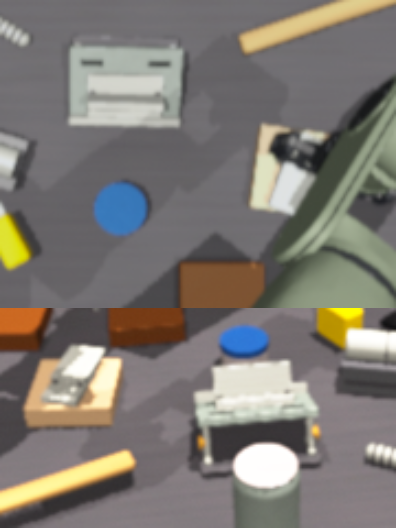

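The T-piece lies centred on the plate (125,88 in the crop), with its base edge at the ledge and its upright pointing outward. Level the tool and fetch the lap joint.

Request:
arm_command([
  [1,-3,0,-0.087,-0.056,0],
  [1,-3,-20,0,0,0.08],
  [0,0,-20,0,0,0],
  [0,0,0,0,0,0],
  [0,0,0,0,0,0],
])

```text
t: 23.2
tool_pos: [0.4519, -0.3325, 0.111]
ee_rot: [0.561, 3.091, -0.001]
force: [-0.2, -0.3, 0.4]
gripper_width: 0.0856
grip_force: 0.0
```

```bash
python3 - <<'E'
from h import *
s,R=st(); print(np.degrees(np.arctan2(R[1,1],R[0,1])))
E
```

```text
t 23.2 pos [ 451.9 -332.5  111. ] 
x [-0.936  0.351 -0.   ] y [ 0.351  0.936 -0.   ] z [ 0. -0. -1.] q [-0.65  0.41  1.78 -0.    0.95 -1.87] F [-0.2 -0.3  0.4]
69.43143059886306
```

Request:
arm_command([
  [0,0,-40,0,0,0],
  [0,0,-20,0,0,0],
  [0,0,-10,0,0,0],
  [0,0,0,0,0,0],
  [0,0,0,0,0,0],
])

```text
t: 23.7
tool_pos: [0.4527, -0.3332, 0.0422]
ee_rot: [0.559, 3.089, -0.003]
force: [0.3, 0.2, 0.4]
gripper_width: 0.0855
grip_force: 0.0
```

Request:
arm_command([
  [0,0,0,0,0,0],
  [0,0,0,0,0,0],
  [0,0,0,0,0,0],
  [0,0,0,0,0,0],
  [0,0,0,0,0,0],
  [0,0,0,0,0,0],
  [0,0,0,0,0,0],
  [0,0,0,0,0,0],
], fingers=0, grip_force=80)

```text
t: 24.5
tool_pos: [0.4525, -0.3328, 0.0425]
ee_rot: [0.559, 3.089, -0.002]
force: [0.1, 0.7, 5.0]
gripper_width: 0.0479
grip_force: 85.9
```

Request:
arm_command([
  [0,0,20,0,0,0],
  [0,0,45,0,0,0],
  [0,0,45,0,0,0],
  [0,3,20,0,0,0],
  [2,43,0,0,0,-0.06],
  [2,43,0,0,0,-0.06],
  [2,43,0,0,0,-0.06],
  [2,43,0,0,0,-0.06],
  [2,43,0,0,0,-0.06],
  [2,43,0,0,0,-0.06],
  [2,43,0,0,0,-0.06],
  [2,43,0,0,0,-0.06],
])

```text
t: 25.7
tool_pos: [0.4666, 0.0162, 0.1704]
ee_rot: [-1.281, -2.867, 0.003]
force: [1.0, 0.3, -5.9]
gripper_width: 0.048
grip_force: 85.3
```

Request:
arm_command([
  [2,43,0,0,0,-0.06],
  [3,43,0,0,0,-0.06],
  [3,43,0,0,0,-0.06],
  [3,43,0,0,0,-0.06],
  [3,43,0,0,0,-0.06],
  [3,43,0,0,0,-0.06],
  [3,43,0,0,0,-0.06],
  [0,5,-35,0,0,-0.053],
  [0,0,-35,0,0,0],
  [0,0,-20,0,0,0],
  [0,0,0,0,0,0],
  [0,0,0,0,0,0],
])

```text
t: 26.9
tool_pos: [0.4877, 0.3204, 0.0808]
ee_rot: [-1.915, -2.49, 0.003]
force: [0.2, 0.0, -5.1]
gripper_width: 0.0481
grip_force: 85.4
```

```bash
python3 - <<'E'
from h import *
s,R=st(); print(np.degrees(np.arctan2(R[1,1],R[0,1])),s['gripper_width'])
E
```

```text
t 26.9 pos [487.7 320.4  80.8] 
x [-0.257  0.966 -0.001] y [ 0.966  0.257 -0.002] z [-0.001 -0.001 -1.   ] q [ 0.56  0.47  1.76 -0.    0.91  0.3 ] F [ 0.2  0.  -5.1]
14.881338659278553 0.048079699148720005
```

Request:
arm_command([
  [0,0,-35,0,0,0],
  [0,0,-18,0,0,0],
  [0,0,-4,0,0,0],
  [0,0,-2,0,0,0],
  [0,0,0,0,0,0],
  [0,0,0,0,0,0],
  [0,0,0,0,0,0],
])

```text
t: 27.6
tool_pos: [0.4884, 0.3209, 0.0232]
ee_rot: [1.914, 2.49, 0.002]
force: [0.3, -0.5, -6.5]
gripper_width: 0.0482
grip_force: 85.4
```

Request:
arm_command([
  [0,0,-1.5,0,0,0],
  [0,0,-1.5,0,0,0],
  [0,0,0,0,0,0],
  [0,0,0,0,0,0],
])

```text
t: 28.0
tool_pos: [0.4882, 0.3207, 0.0205]
ee_rot: [1.915, 2.49, 0.0]
force: [-1.3, -1.0, 6.3]
gripper_width: 0.0482
grip_force: 86.8
```

Contact. Release, retreat upward and aside, then check.

Request:
arm_command([
  [0,0,0,0,0,0],
  [0,0,0,0,0,0],
  [0,0,0,0,0,0],
  [0,0,0,0,0,0],
  [0,0,0,0,0,0],
  [0,0,20,0,0,0],
  [0,0,45,0,0,0],
  [0,0,45,0,0,0],
  [-30,30,40,0,0,0],
  [-40,30,0,0,0,0],
  [-40,30,0,0,0,0],
  [-40,30,0,0,0,0],
], fingers=1)

```text
t: 29.2
tool_pos: [0.3408, 0.437, 0.1638]
ee_rot: [1.916, 2.49, 0.0]
force: [0.1, 0.8, -0.2]
gripper_width: 0.0853
grip_force: 0.0
```

Request:
arm_command([
  [-40,30,0,0,0,0],
  [-20,20,0,0,0,0],
  [0,0,0,0,0,0],
  [0,0,0,0,0,0],
])

```text
t: 29.6
tool_pos: [0.2817, 0.4863, 0.1632]
ee_rot: [1.913, 2.492, -0.002]
force: [-0.2, -0.2, -0.1]
gripper_width: 0.0852
grip_force: 0.0
```

```bash
python3 - <<'E'
from h import *
s,R=st(); d=grab('top','top7'); P=pts(d); f=grab('scene','scene7')
def rect(n,u0,u1,v0,v1,zl,zh):
    q=P[v0:v1,u0:u1].reshape(-1,3); q=q[(q[:,2]>zl)&(q[:,2]<zh)]
    R=cv2.minAreaRect((q[:,:2]*1000).astype(np.float32)); print(n,np.round(R[0],1),np.round(R[1],1),round(R[2],1),len(q))
rect('copper',128,194,175,240,.005,.05); rect('lap all',128,194,175,240,.0145,.05); rect('lap up',128,194,175,240,.0245,.05)
rect('pipe',200,262,180,245,.052,.1)
rect('magnet',140,195,125,175,.008,.03); rect('hammer',190,265,100,168,.008,.04); rect('tin',270,320,208,262,.03,.06)
A=cv2.resize(d['color'][120:280,110:430],None,fx=2.2,fy=2.2,interpolation=cv2.INTER_CUBIC); B=cv2.resize(f['color'][190:290,150:440],(704,243))
cv2.imwrite('pics/c8.png',np.vstack([A,B]))
E
```

```text
t 29.6 pos [281.7 486.3 163.2] 
x [-0.258  0.966 -0.001] y [ 0.966  0.258 -0.001] z [-0.    -0.001 -1.   ] q [ 1.03  0.36  1.71 -0.    1.08  0.76] F [-0.2 -0.2 -0.1]
copper [489.9 322.7] [215.7 175.9] 83.5 1513
lap all [490.9 322.2] [ 88.8 140.9] 15.1 620
lap up [484.4 332.5] [50.4 89.4] 14.6 397
pipe [444.9 104.4] [115.  135.8] 86.7 617
magnet [666.7 277. ] [ 83.7 121.9] 21.3 449
hammer [742.1 126.9] [223.7 192.6] 80.1 1075
tin [403.6 -91.2] [67.2 69.5] 45.0 435
```

View pics/c8.png

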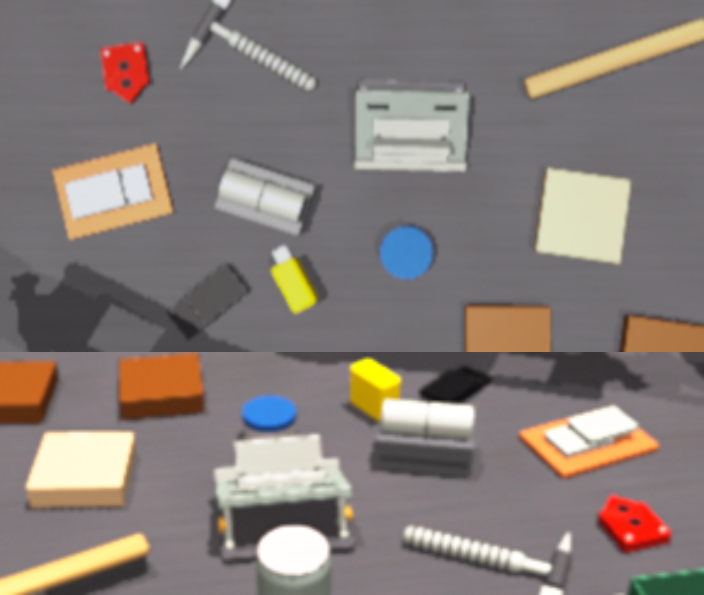

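The final picture shows the lap joint centred on the copper plate (112,190), the pipe seated in the V-block (263,197) and the T-piece at the ledge (411,140). The bystanders have not moved. One numeric check guards the hand-in.

```bash
python3 - <<'E'
from h import *
d=load('top7'); P=pts(d)
def fr(u0,u1,v0,v1,zl,zh,c,ang):
    m=((P[v0:v1,u0:u1,2]>zl)&(P[v0:v1,u0:u1,2]<zh)).astype(np.uint8)
    m=cv2.morphologyEx(m,cv2.MORPH_OPEN,np.ones((3,3),np.uint8)); n,l,s,_=cv2.connectedComponentsWithStats(m); k=1+np.argmax(s[1:,4])
    q=P[v0:v1,u0:u1][l==k][:,:2]*1000-c; a=np.radians(ang); y=q@[np.cos(a),np.sin(a)]; x=q@[np.sin(a),-np.cos(a)]
    return [((np.percentile(w,1)+np.percentile(w,99))/2).round(1) for w in (x,y)],np.ptp(y).round(1)
p=fr(205,260,185,240,.06,.1,(479.1,101.7),71.9); l=fr(130,192,178,238,.0145,.05,(487.9,320.2),104.7)
print('pipe',p,'lap',l)
if abs(p[0][1])<10 and abs(p[0][0])<6 and abs(l[0][0])<9 and abs(l[0][1])<11: print(env.hand_in())
E
```

```text
pipe ([np.float64(-0.2), np.float64(-0.5)], np.float64(110.5)) lap ([np.float64(-0.4), np.float64(2.1)], np.float64(109.8))
the job is handed in; nothing more can be done
None
```

The job is handed in at about 30 s of the 112 s, though the hand-in returned no verdict: the lap joint was parked on the firebrick first, the pipe is in the V-groove and the lap joint on the copper plate (both within about 2 mm of the middle), the T-piece lies against the ledge of the tilted plate, and the magnet, hammer and tin were left untouched.

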